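# Cap off an outlet of the bench gas manifold

### The job

One torch has been taken off this gas manifold: with the gas still shut off, turn the loose cap nut clockwise by hand until it stops, finger tight, then use the spanner (not the gripper) to pull it up further until the red line on the nut meets the red line on the outlet, neither short of it nor past it. Lay the spanner back down flat on the cork mat, and only then open the gas by pushing the yellow lever all the way round until it lies along the pipe. Leave the charcoal block, the bur stand and the flux jar where they are.

Things in the scene. Friction and masses are not known exactly. Their poses are not given: they have to be found in the camera images.
- manifold: Brass gas manifold fixed to the bench. Origin on the bench under the axis of the outlet with the loose nut; z up, +x about away from the robot, +y along the pipe from valve to second outlet. Bar 50 mm wide (x), y -53 to +147 mm, top at z 58 mm; outlet necks 28 mm across up to z 74 mm. Second outlet at y +95 mm, same size, already tight. Valve at y -105 mm; inlet pipe to y -183 mm, top at z 51 mm.
- nut: Loose plated hexagon cap nut, 32 mm across flats, 37 mm across corners, 22 mm tall, captive: it only turns about the vertical, its height does not visibly change. Origin at its centre, 89 mm above the bench. The corner on its own +x axis carries the red line; corners every 60 deg, so two flats face its own +y and -y. A brass plug 18 mm across stands 6 mm out of its top.
- nut_turn (a joint): How far (rad) the nut has run down its thread, clockwise seen from above: grows as it is tightened, 2.4 is the finger-tight stop. Starts between 0 and 1.2, and takes about 0.25 N m.
- nip (a joint): How far (rad) the nut has been pulled up beyond the finger-tight stop, clockwise seen from above: takes about 0.6 N m and stays where left. Starts at 0; the red lines meet at 0.5; it can be overtightened, to 1.0. Turning the nut back undoes nut_turn first, at 0.25 N m.
- nut_line (a point): Outer end of the red line on the nut, at the marked corner on the top face, 18.5 mm from the axis.
- outlet_line (a point): The red line painted on the manifold's top face beside the working outlet, on the side away from the robot (0.25 rad clockwise from manifold +x), 18.5 mm from the nut's axis, z 58 mm. The nut is fully tight when nut_line is above it.
- spanner: Loose steel open-ended spanner, 218 mm long, 0.26 kg. Origin mid-jaw (where the nut's axis goes), on its underside; +x out of the mouth, handle along -x to -195 mm, z up. Jaw 33.6 mm wide (faces look along y), 11 mm thick, flared tips to x +24 mm, throat at x -20 mm; head 60 mm wide. Handle 18 mm wide, 9 mm thick (1 to 10 mm above the underside). Slides onto the nut level, along its own x.
- spanner_grip (a point): Middle of the spanner's handle near its balance point, 80 mm behind the jaw centre, 5.5 mm above the underside. With the spanner on the nut, its underside 79 to 88 mm above the bench, the handle points out over a corner of the nut. The jaw has about 0.15 rad of play on the nut, more under load, before the nut follows.
- mat: Cork mat fixed to the bench, 260 mm (x) by 120 mm (y), 4 mm thick, origin in the middle of its underside. The spanner starts on it, jaw towards mat +x.
- valve (a joint): Gas valve lever angle (rad): 0 is shut (lever across the pipe, pointing to manifold -x, towards the robot), 1.571 is fully open at a stop (lever along the pipe, pointing to manifold -y). Opens anticlockwise seen from above, takes about 0.25 N m and stays where left. Starts between 0 and 0.2.
- lever_pivot (a point): On the lever's turning axis, 91 mm above the bench.
- lever_tip (a point): End of the yellow lever, 110 mm from the pivot. The yellow sleeve, from 35 to 110 mm from the pivot, is 19 mm wide and lies from 86 to 96 mm above the bench; nothing is under it but the pipe.
- charcoal: Bystander: black charcoal soldering block, 70 x 140 x 32 mm (x, y, z), loose; origin under its centre.
- burstand: Bystander: round wooden bur stand, 90 mm across, 86 mm tall, loose; origin under its centre.
- jar: Bystander: white flux jar, 56 mm across, 62 mm tall, loose; origin under its centre.
Not all that is in view belongs to the job. Of the things shaped like the spanner, the steel one is meant.

How it is judged:
By the outcome, as a careful person would: the job done as asked, in the order asked, and still so for the second after the job is handed in, with the robot touching nothing.
It also fails if it takes over 72 s, if anything falls off the work surface, if the arm or the gripper's body presses on something with over 40 N, if the wrist force passes 120 N, or if a joint passes its speed limit or range.

### The arm

A 7-joint arm with a two-finger parallel gripper is mounted at the origin on the work surface. World frame = base frame: x ahead of the robot, y to its left, z up, the work surface at z = 0. Lengths are in m, angles in degrees, forces in N, time in s.
With the tool pointing down it reaches from about 0.4 to 0.9 m from the base axis. Payload 5.5 kg.
Tool frame: the origin (TCP) lies midway between the tips of the shut fingers; the grasp point (between the pads) lies 19 mm behind it; z points along the fingers, y is the line along which they close (so a half turn about z gives the same grasp; the last joint's range is limited). The gripper opens to 92 mm and grips with 3 to 60 N. Pads are 19 mm wide; open, the fingers measure 130 mm over their backs; the gripper's body (75 mm by 190 mm) begins 47 mm behind the grasp point.
Start: joints at [-52.987, 28.699, -24.465, 88.831, 12.651, 65.22, -12.049], TCP at [0.243, 0.603, 0.227] pointing down, gripper open.
Joint ranges: [-164.97, 164.97], [-17.58, 116.51], [-87.97, 89.64], [11.32, 138.91], [-80.73, 260.73], [10.89, 115.49], [-147.41, 147.41]. Speed limits (degrees/s): [147.25, 147.25, 180, 180, 180, 180, 180].

### API

Orientations are given as a 3x3 rotation matrix whose columns are the frame's x, y, z axes.
In Python, from bench import arm gives the robot as it stands.
- The arm moves only by the shell command python3 -m inch 'ROWS'. ROWS is JSON, a list of rows, each a list of 5 numbers: the shift along the world's x, y, z in mm, then the turn about the world's z in degrees, then the opening, from -1 (shut) to 1 (fully open). In form: [[tx, ty, tz, yaw, hand], ...]. A call has 1 to 5 rows; each row is the pose to reach, as a shift and turn from the pose commanded when the call began; what a row does not reach only later rows make up. A row lasts 1/10 s, in which the tool goes at most 50 mm and 8.59 degrees, less where a joint would pass 70% of its speed; a pose out of reach is approached as far as the arm can. A call with a gripper value outside its range is refused whole. The fingers move at their own pace and stop on an object; the grip force is fixed at half the most. Time passes only in rows, so rows that repeat a pose let the fingers close. It gives the time, the measured TCP pose, the force, the opening and the grip force at its end, in the units of the state.
- arm.get_obs(): the state, without advancing time (a new reading comes with each control period).
- arm.snapshot(name): name is "side" or "top"; returns a dict with "frame" (420x560x3 uint8, red, green, blue), "K" (3x3 intrinsics, pixels), "extrinsics" (4x4, takes a point from camera to world coordinates). Camera axes: x right, y down, z forward; pixel columns grow to the right and rows downward; lengths in m; the calibration is good to about 2 mm. A picture is of the moment at which its call begins. There is no depth.
- arm.finish_job(): hands the job in; it is judged then, once.
The state is a dict: "time_s": time; "joint_pos": joint angles; "dq": joint speeds; "effort": joint torques, N m; "tcp_pos": TCP position; "ee_rot": TCP orientation; "contact_force": force on the tool from outside, world axes, zero at the start; "ft_torque": the same for the moment, N m; "finger_gap": opening from 0.0 (shut) to 1.0 (fully open); "grasp_force": force on a finger pad.
Only numpy, scipy, OpenCV 4.12 (cv2) and the standard library are available. Lean on these libraries where they do the work, as an engineer would, in place of code of your own. Each camera call takes 0.05 s, during which the arm holds its last target. There are 200 camera calls.

## Working session

There is one attempt and no reset: what is moved stays moved. The work goes in short steps, Python scripts to look and compute and a shell command to move; the robot and the scene stay as the last step left them, time stands still between calls to the robot, and variables do not carry over. Pictures are saved under pics/ and viewed, at most 10 in all, crops included, and the job is handed in when it is done.

```bash
mkdir -p pics; ls; python3 - <<'E'
from bench import arm
import cv2
o=arm.get_obs();print({k:o[k] for k in('time_s','tcp_pos','ee_rot','finger_gap','contact_force')})
for n in('top','side'):
    s=arm.snapshot(n);cv2.imwrite(f'pics/{n}0.png',cv2.resize(s['frame'][:,:,::-1],(800,600),interpolation=cv2.INTER_CUBIC));print(n,s['K'].tolist(),s['extrinsics'].round(4).tolist())
E
```

```text
pics
{'time_s': 0.0, 'tcp_pos': array([0.24260419, 0.60229432, 0.2256917 ]), 'ee_rot': array([[-9.27636805e-01,  3.73482798e-01, -7.46712418e-04],
       [ 3.73483542e-01,  9.27635152e-01, -1.75193471e-03],
       [ 3.83592103e-05, -1.90404392e-03, -9.99998187e-01]]), 'finger_gap': 1.0018691816523617, 'contact_force': array([-0.15958448, -0.38078071, -0.10400256])}
top [[474.6974790342905, 0.0, 276.35641708160574], [0.0, 474.6974790342905, 207.85574118281497], [0.0, 0.0, 1.0]] [[0.0107, -0.995, 0.0996, 0.4553], [-0.9999, -0.0115, -0.0074, 0.0082], [0.0085, -0.0995, -0.995, 1.3363], [0.0, 0.0, 0.0, 1.0]]
side [[422.0800743456965, 0.0, 277.462841355306], [0.0, 422.0800743456965, 200.32957266520492], [0.0, 0.0, 1.0]] [[-0.9825, -0.1078, 0.152, 0.4542], [-0.185, 0.6618, -0.7265, 0.6608], [-0.0223, -0.7419, -0.6702, 0.7155], [0.0, 0.0, 0.0, 1.0]]
```

View pics/top0.png

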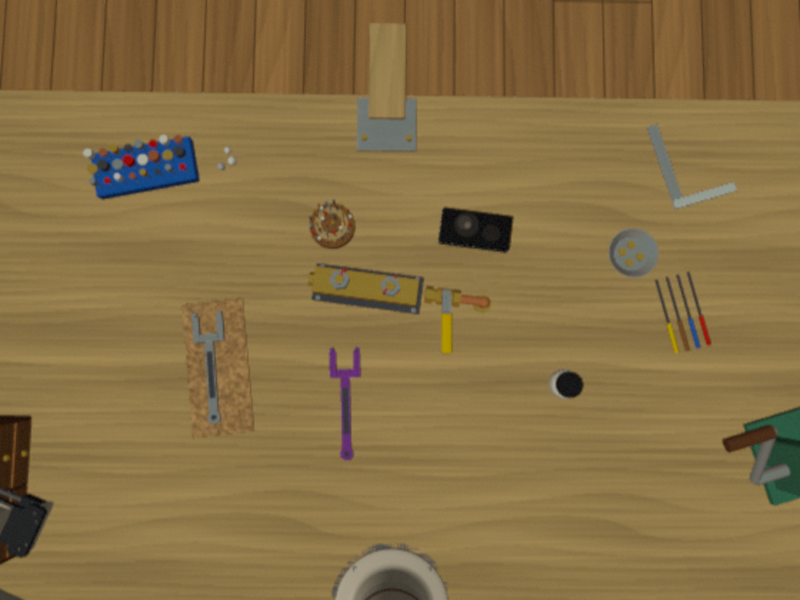

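View pics/side0.png

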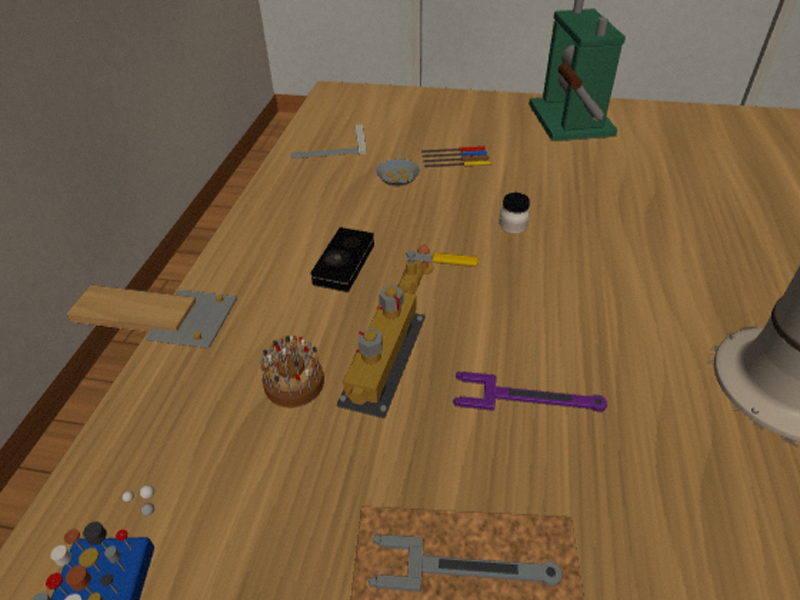

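The top view (800x600 scale) shows the steel spanner on the cork mat with its jaw at about (208,325) and handle end at (214,418). The loose nut is at (390,286), the second outlet at (340,280), the valve pivot at (447,298) and the lever tip at (447,352). The side view shows the same things, with a purple decoy spanner beside the manifold. Next I'll zoom in on these.

```bash
cat > h.py <<'E'
import numpy as np, cv2
from bench import arm
def snap(n): 
    s=arm.snapshot(n); return s['frame'],s['K'],s['extrinsics']
def proj(P,K,E):
    P=np.atleast_2d(P); c=(P-E[:3,3])@E[:3,:3]; q=c@K.T; return q[:,:2]/q[:,2:]
def ray(uv,K,E): 
    return E[:3,3], E[:3,:3]@np.linalg.solve(K,[uv[0],uv[1],1.])
def onplane(uv,z,K,E):
    o,d=ray(uv,K,E); return o+d*(z-o[2])/d[2]
def tri(u1,c1,u2,c2):
    A=[];b=[]
    for u,c in((u1,c1),(u2,c2)):
        o,d=ray(u,*c); d/=np.linalg.norm(d); M=np.eye(3)-np.outer(d,d); A.append(M);b.append(M@o)
    return np.linalg.lstsq(np.vstack(A),np.hstack(b),rcond=None)[0]
def crop(f,x0,y0,w,h,W,H):
    # nearest-aligned zoom with ticks every 10 px
    s=W/w; im=cv2.resize(f[y0:y0+h,x0:x0+w,::-1],(W,H),interpolation=cv2.INTER_CUBIC)
    im=im.copy()
    for t in range((x0+9)//10*10,x0+w,10):
        X=int((t-x0+.5)*s); cv2.line(im,(X,0),(X,6),(255,255,255),1); cv2.putText(im,str(t),(X-8,16),0,.33,(255,255,255),1)
    for t in range((y0+9)//10*10,y0+h,10):
        Y=int((t-y0+.5)*H/h); cv2.line(im,(0,Y),(6,Y),(255,255,255),1); cv2.putText(im,str(t),(8,Y+4),0,.33,(255,255,255),1)
    return im
E
python3 - <<'E'
from h import *
t=snap('top')[0]; s=snap('side')[0]
a=crop(t,210,180,80,60,400,300); b=crop(t,120,205,80,100,400,500)[:300]
a=crop(t,210,178,140,75,560,300)
b=crop(t,125,205,60,75,240,300)
c=crop(s,230,165,112,60,560,300); c=crop(s,230,165,112,60,560,300)
b2=crop(t,125,235,60,75,240,300)
cv2.imwrite('pics/m1.png',np.vstack([np.hstack([a,b]),np.hstack([crop(s,235,170,112,120,560,600)[:300],b2])]))
d=crop(s,245,355,160,64,800,320); e=crop(s,230,165,133,47,800,280)
cv2.imwrite('pics/m2.png',np.vstack([d,e]))
E
```

```text
(no output)
```

View pics/m1.png

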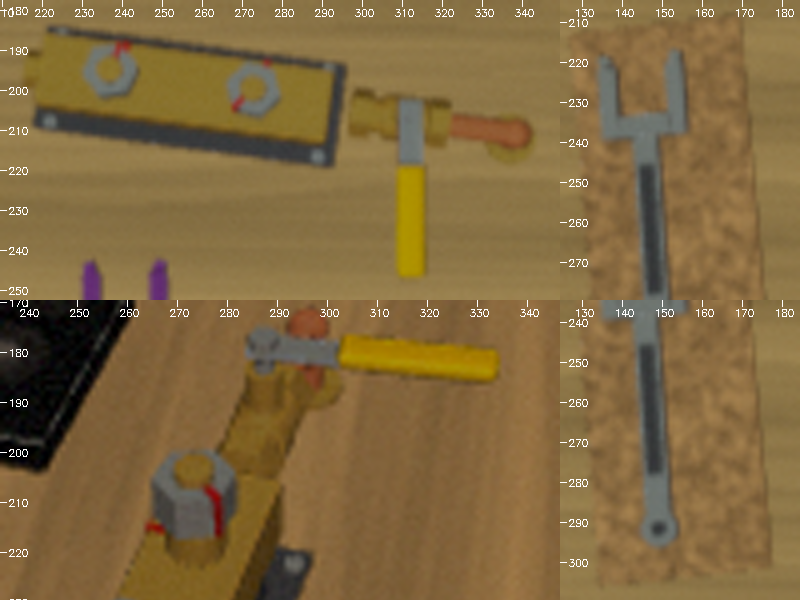

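View pics/m2.png

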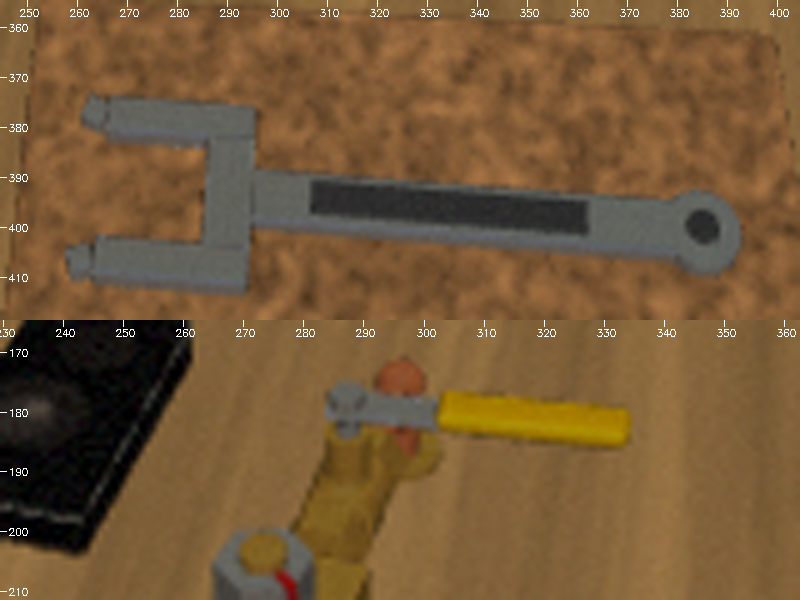

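The crops give sub-pixel features. The loose nut's plug is at top (273.5,199.8) and side (273.1,203.5), with its red line at the lower left. The spanner's end hole is at top (149,291.5) and side (385.1,399.7). The lever is fully in view. Now I'll compute positions.

```bash
python3 - <<'E'
from h import *
T=[snap('top') for _ in range(4)]; S=[snap('side') for _ in range(4)]
ft=np.mean([t[0] for t in T],0); fs=np.mean([t[0] for t in S],0); ct=T[0][1:]; cs=S[0][1:]
def cen(f,x0,y0,x1,y1,fn):
    c=f[y0:y1,x0:x1].astype(float); m=fn(c[...,0],c[...,1],c[...,2]); y,x=np.nonzero(m); return np.array([x.mean()+x0,y.mean()+y0]),len(x),np.c_[x+x0,y+y0]
np.set_printoptions(precision=4,suppress=True)
print('nutplug',tri((273.5,199.75),ct,(273.1,203.5),cs))
print('plug2 z106',onplane((237,195),.106,*ct), 'nut z106',onplane((273.5,199.75),.106,*ct))
red=lambda r,g,b:(r>90)&(g<0.55*r)&(b<.55*r)
ct_line=cen(ft,262,194,272,208,red); print('redtop',ct_line[:2]); 
print(onplane(ct_line[0],.1,*ct)-onplane((273.5,199.75),.106,*ct))
print('red outlet',cen(ft,272,188,282,197,red)[:2])
# side line: upper end near plug and corner (m1 px 207,488 / 219,500)
for p in((207,188),(219,200)):
    uv=(235+p[0]/5-.5,170+p[1]/5-.5); print('side line',uv,onplane(uv,.1,*cs)-onplane((273.1,203.5),.106,*cs))
print('hole',tri((149,291.5),ct,(385.1,399.7),cs))
tl=(136,218.3);tr=(153.75,217)
print('tips',onplane(tl,.015,*ct),onplane(tr,.015,*ct))
g=lambda r,g,b:(abs(r-b)<25)&(r>40)&(b>.75*r)
c=cen(ft,128,242,172,288,g); p=c[2]; 
k=np.polyfit(p[:,1],p[:,0],1); print('handle axis u=',k)
for v in(245,285): print(onplane((np.polyval(k,v),v),.014,*ct))
# lever
yl=lambda r,g,b:(r>130)&(b<.35*r)&(g>.65*r)
c=cen(ft,300,215,325,250,yl);print('sleeve top',c[:2],c[2].min(0),c[2].max(0))
c2=cen(fs,295,170,345,195,yl);print('sleeve side',c2[:2]); print(tri(c[0],ct,c2[0],cs))
p=c[2];k=np.polyfit(p[:,1],p[:,0],1)
for v in(216,246): print(onplane((np.polyval(k,v),v),.096,*ct))
print('pivot',onplane((311.5,204),.1,*ct))
E
```

```text
nutplug [0.6005 0.0068 0.1016]
plug2 z106 [0.6111 0.1021 0.106 ] nut z106 [0.5997 0.0067 0.106 ]
redtop (array([269. , 203.5]), 6)
[-0.0093  0.0117 -0.006 ]
red outlet (array([276.5, 193. ]), 2)
side line (275.9, 207.1) [-0.0067  0.0038 -0.006 ]
side line (278.3, 209.5) [-0.0131  0.0103 -0.006 ]
hole [0.3525 0.3456 0.0139]
tips [0.5539 0.3888 0.015 ] [0.5581 0.3397 0.015 ]
handle axis u= [  0.0662 130.0992]
[0.4801 0.3576 0.014 ]
[0.3706 0.3462 0.014 ]
sleeve top (array([312.3907, 233.2651]), 215) [309 220] [316 247]
sleeve side (array([318.3399, 181.0788]), 203)
[ 0.5143 -0.0963  0.0915]
[ 0.5592 -0.096   0.096 ]
[ 0.4807 -0.0958  0.096 ]
pivot [ 0.5903 -0.093   0.1   ]
```

Everything agrees with the text:

| Item | Measured |
|---|---|
| Nut axis | (0.600, 0.0067), height matches |
| Manifold yaw | about -6.8° |
| Nut line angle | about 138° |
| Spanner yaw | about 5.5° |
| Lever angle | about 0.12 rad |

I'll go to the nut first.

```bash
python3 -m inch '[[128,-214,0,-20,1],[128,-214,0,-20,1],[128,-214,0,-20,1],[128,-214,0,-20,1],[128,-214,0,-20,1]]'; python3 -m inch '[[128,-214,0,0,1],[128,-214,0,0,1],[128,-214,0,0,1],[128,-214,0,0,1],[128,-214,0,0,1]]'; python3 -m inch '[[101,-168,-60,0,1],[101,-168,-60,0,1],[101,-168,-60,0,1],[101,-168,-60,0,1],[101,-168,-60,0,1]]'
```

```text
time_s: 1.1
tcp_pos: [0.3716, 0.3872, 0.227]
ee_rot: [[-0.744, 0.668, 0.001], [0.668, 0.744, 0.0], [-0.0, 0.001, -1.0]]
contact_force: [0.6, 0.7, -0.0]
finger_gap: 1.002
grasp_force: 0.0
time_s: 1.6
tcp_pos: [0.4996, 0.1731, 0.2272]
ee_rot: [[-0.744, 0.668, 0.001], [0.668, 0.744, 0.0], [-0.001, 0.001, -1.0]]
contact_force: [0.8, 0.4, 0.5]
finger_gap: 1.0
grasp_force: 0.0
time_s: 2.1
tcp_pos: [0.6009, -0.0018, 0.1647]
ee_rot: [[-0.737, 0.675, -0.001], [0.675, 0.737, -0.004], [-0.002, -0.004, -1.0]]
contact_force: [0.3, 0.2, -0.2]
finger_gap: 1.001
grasp_force: 0.0
```

```bash
python3 -m inch '[[0,0,-40,0,1],[0,0,-70,0,1],[0,0,-90,0,1],[0,0,-98,0,1],[0,0,-98,0,1]]'; python3 -m inch '[[0,0,0,0,-1],[0,0,0,0,-1],[0,0,0,0,-1],[0,0,0,0,-1],[0,0,0,0,-1]]';  python3 - <<'E'
from h import *
o=arm.get_obs();print(o['ft_torque'],o['joint_pos'],o['finger_gap'],o['tcp_pos'])
t,s=snap('top')[0],snap('side')[0]
cv2.imwrite('pics/g1.png',np.vstack([crop(t,235,170,80,60,400,300),crop(s,235,165,80,60,400,300)]))
E
```

```text
time_s: 2.6
tcp_pos: [0.5989, 0.0073, 0.0678]
ee_rot: [[-0.744, 0.668, -0.002], [0.668, 0.744, 0.0], [0.002, -0.001, -1.0]]
contact_force: [0.0, -0.4, 0.8]
finger_gap: 1.0
grasp_force: 0.0
time_s: 3.1
tcp_pos: [0.6, 0.007, 0.0693]
ee_rot: [[-0.744, 0.668, 0.001], [0.668, 0.744, 0.0], [-0.001, 0.001, -1.0]]
contact_force: [0.5, 0.3, 0.4]
finger_gap: 0.614
grasp_force: 0.0
[-0.02208926  0.00505148  0.00950215] [ -0.28278266  32.73087117  -3.8563476  103.3476561    3.00205558
  43.97377825  42.37742438] 0.6136454428681627 [0.6000428  0.00695812 0.06925783]
```

View pics/g1.png

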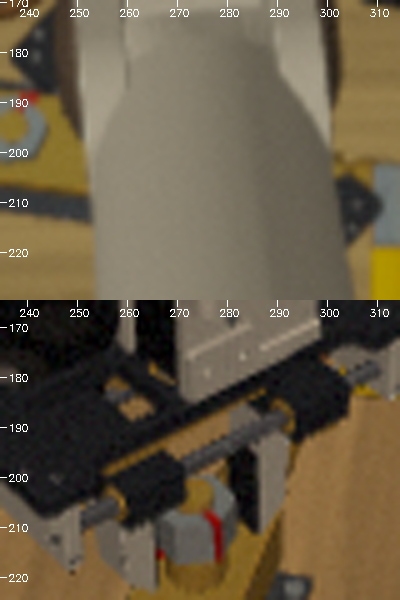

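The fingers are still open around the nut and well placed. Joint 7 is at 42°, too near its limit for a 131° clockwise turn, so I'll start the grip 60° further back on the next pair of flats.

```bash
python3 -m inch '[[0,0,0,30,0.6],[0,0,0,30,0.6],[0,0,0,30,0.6],[0,0,0,30,0.6],[0,0,0,30,0.6]]'; python3 -m inch '[[0,0,0,30,0],[0,0,0,30,0],[0,0,0,30,0],[0,0,0,30,0],[0,0,0,30,-1]]';  python3 -m inch '[[0,0,0,0,-1],[0,0,0,0,-1],[0,0,0,0,-1],[0,0,0,0,-1],[0,0,0,0,-1]]'; python3 -c "
from bench import arm
o=arm.get_obs();print(o['ft_torque'],o['joint_pos'],o['tcp_pos'])"
```

```text
time_s: 3.7
tcp_pos: [0.5997, 0.0068, 0.0687]
ee_rot: [[-0.978, 0.207, -0.0], [0.207, 0.978, 0.0], [0.0, 0.0, -1.0]]
contact_force: [-0.8, 0.7, -0.8]
finger_gap: 0.799
grasp_force: 0.0
time_s: 4.2
tcp_pos: [0.5997, 0.0068, 0.0686]
ee_rot: [[-0.951, -0.308, -0.0], [-0.308, 0.951, 0.0], [0.0, 0.0, -1.0]]
contact_force: [0.2, 0.0, -0.0]
finger_gap: 0.456
grasp_force: 0.0
time_s: 4.7
tcp_pos: [0.5991, 0.0089, 0.0686]
ee_rot: [[-0.951, -0.31, -0.001], [-0.31, 0.951, 0.002], [0.001, 0.002, -1.0]]
contact_force: [-1.9, 5.0, 1.2]
finger_gap: 0.353
grasp_force: 30.0
[ 1.05279836  0.53247265 -0.24200277] [ 10.68776971  34.04193838 -18.49737727 102.9815091   14.31376209
  45.33785502  93.05376249] [0.59906451 0.0088802  0.06860303]
```

Gripped on the flats: the gap is 32.5 mm. The nut pulled the tool about 2 mm along its closing line, so its axis is about 2 mm further out in y. I'll recentre and turn clockwise.

```bash
cat > st.py <<'E'
from bench import arm
import numpy as np
o=arm.get_obs();R=o['ee_rot'];print('t',o['time_s'],'tz',o['ft_torque'].round(2),'F',o['contact_force'].round(1),'yAng %.2f'%np.degrees(np.arctan2(R[1,1],R[0,1])),'tcp',(o['tcp_pos']*1000).round(1),'gap',round(o['finger_gap']*92,1),'q7',o['joint_pos'][6].round(0))
E
python3 -m inch '[[-0.6,2,0,-8,-1],[-0.6,2,0,-16,-1],[-0.6,2,0,-24,-1],[-0.6,2,0,-32,-1],[-0.6,2,0,-40,-1]]' >/dev/null; python3 st.py;  python3 -m inch '[[0,0,0,-8,-1],[0,0,0,-16,-1],[0,0,0,-24,-1],[0,0,0,-32,-1],[0,0,0,-40,-1]]'>/dev/null; python3 st.py; python3 -m inch '[[0,0,0,-8,-1],[0,0,0,-16,-1],[0,0,0,-24,-1],[0,0,0,-30,-1],[0,0,0,-30,-1]]'>/dev/null; python3 st.py
```

```text
t 5.2 tz [0.44 0.24 0.31] F [-0.1  1.5 -0.5] yAng 67.73 tcp [598.9   9.1  68.6] gap 32.3 q7 59.0
t 5.7 tz [0.37 0.13 0.28] F [-0.   0.9 -1.9] yAng 27.74 tcp [599.    9.2  68.6] gap 31.8 q7 25.0
t 6.2 tz [ 0.24  0.1  -0.24] F [-0.8  0.7 -0.7] yAng -2.01 tcp [599.1   9.2  68.7] gap 32.2 q7 -0.0
```

```bash

python3 -m inch '[[0,0,0,-3,-1],[0,0,0,-6,-1],[0,0,0,-9,-1],[0,0,0,-12,-1]]'>/dev/null; python3 st.py
for i in 1 2; do python3 -m inch '[[0,0,0,-1,-1],[0,0,0,-2,-1]]'>/dev/null; python3 st.py; done
```

```text
t 6.6 tz [0.28 0.08 0.27] F [-0.   1.4 -1.1] yAng -13.85 tcp [599.1   9.2  68.7] gap 31.8 q7 -10.0
t 6.8 tz [0.28 0.01 0.27] F [ 0.2  2.  -1.8] yAng -15.84 tcp [599.2   9.1  68.7] gap 32.0 q7 -12.0
t 7.0 tz [ 0.3  -0.02  0.24] F [ 0.1  2.7 -2.8] yAng -17.95 tcp [599.1   9.1  68.7] gap 32.3 q7 -13.0
```

```bash

for i in 1 2 3; do python3 -m inch '[[0,0,0,-0.5,-1],[0,0,0,-1,-1]]'>/dev/null; python3 st.py; done
```

```text
t 7.2 tz [0.32 0.04 0.23] F [-0.3  1.6 -2. ] yAng -18.94 tcp [599.1   9.1  68.7] gap 32.0 q7 -14.0
t 7.4 tz [ 0.4  -0.05  0.22] F [ 0.4  2.2 -2.5] yAng -19.96 tcp [599.1   9.1  68.7] gap 32.0 q7 -15.0
t 7.6 tz [ 0.46 -0.04  0.27] F [-0.2  2.2 -2.8] yAng -20.97 tcp [599.2   9.1  68.7] gap 32.1 q7 -16.0
```

```bash

for i in 1 2 ; do python3 -m inch '[[0,0,0,-0.5,-1],[0,0,0,-1,-1]]'>/dev/null; python3 st.py; done
```

```text
t 7.8 tz [0.36 0.07 0.41] F [ 0.5  2.9 -2.6] yAng -21.96 tcp [599.    8.8  68.7] gap 31.7 q7 -17.0
t 8.0 tz [0.16 0.14 0.65] F [-1.   0.4 -2.9] yAng -22.94 tcp [599.    8.7  68.7] gap 31.9 q7 -18.0
```

```bash

for i in 1 2 ; do python3 -m inch '[[0,0,0,-0.4,-1],[0,0,0,-0.7,-1]]'>/dev/null; python3 st.py; done
```

```text
t 8.2 tz [0.13 0.18 0.56] F [-0.2  0.4 -2.9] yAng -23.65 tcp [599.    8.7  68.7] gap 31.9 q7 -18.0
t 8.4 tz [0.07 0.2  0.62] F [-1.5  0.8 -2.8] yAng -24.36 tcp [599.1   8.8  68.7] gap 31.8 q7 -19.0
```

The torque step from 0.25 to 0.6 N m appeared at a tool angle of about -22°, against a predicted -22.5°, so the nut is finger tight. The nut axis in the robot frame is (599.1, 9.0) mm. I'll release, go to the spanner and grip it at (0.452, 0.356) with the closing axis at 95.6°.

```bash
python3 -m inch '[[0,0,0,0,1],[0,0,0,0,1],[0,0,0,0,1],[0,0,40,0,1],[0,0,85,0,1]]'>/dev/null; python3 st.py
python3 -m inch '[[-70,160,0,40,1],[-70,160,0,40,1],[-70,160,0,40,1],[-70,160,0,40,1],[-70,160,0,40,1]]'>/dev/null
python3 -m inch '[[-77,187,0,40,1],[-77,187,0,40,1],[-77,187,0,40,1],[-77,187,0,40,1],[-77,187,0,40,1]]'>/dev/null
python3 -m inch '[[0,0,0,40,1],[0,0,-30,40,1],[0,0,-60,40,1],[0,0,-100,40,1],[0,0,-100,40,1]]'; python3 st.py
```

```text
t 8.9 tz [-0.1  -0.01 -0.05] F [1.4 0.7 0.5] yAng -24.37 tcp [597.5   8.6 152.9] gap 67.0 q7 -20.0
time_s: 10.4
tcp_pos: [0.4492, 0.3528, 0.0486]
ee_rot: [[-0.995, -0.103, -0.007], [-0.103, 0.995, -0.006], [0.008, -0.005, -1.0]]
contact_force: [-1.1, -1.5, -0.3]
finger_gap: 1.002
grasp_force: 0.0
t 10.4 tz [-0.    0.07 -0.05] F [-1.1 -1.5 -0.3] yAng 95.93 tcp [449.2 352.8  48.6] gap 92.2 q7 45.0
```

```bash
python3 -m inch '[[0,0,-20,0,1],[0,0,-38,0,1],[0,0,-44,0,1],[0,0,-48,0,1],[0,0,-48,0,1]]'>/dev/null; python3 st.py
python3 -m inch '[[0,0,0,0,-1],[0,0,0,0,-1],[0,0,0,0,-1],[0,0,0,0,-1],[0,0,0,0,-1]]'>/dev/null; python3 st.py
python3 -m inch '[[0,0,0,0,-1],[0,0,0,0,-1],[0,0,0,0,-1],[0,0,0,0,-1],[0,0,0,0,-1]]'>/dev/null; python3 st.py
python3 -m inch '[[0,0,0,0,-1],[0,0,0,0,-1],[0,0,0,0,-1]]'; python3 st.py
```

```text
t 10.9 tz [ 0.02 -0.01 -0.07] F [ 0.7 -0.2  0.3] yAng 95.66 tcp [452.3 356.    5.8] gap 91.9 q7 44.0
t 11.4 tz [0.02 0.01 0.02] F [-0.6 -0.6 -0.2] yAng 95.67 tcp [452.3 356.    5.9] gap 56.6 q7 44.0
t 11.9 tz [ 0.07 -0.03 -0.01] F [-0.8 -0.1 -0.8] yAng 95.67 tcp [452.1 356.    5.7] gap 17.3 q7 44.0
time_s: 12.2
tcp_pos: [0.4521, 0.356, 0.0057]
ee_rot: [[-0.995, -0.099, -0.0], [-0.099, 0.995, 0.0], [0.0, 0.0, -1.0]]
contact_force: [-0.1, 0.0, 0.1]
finger_gap: 0.194
grasp_force: 30.0
t 12.2 tz [ 0.15 -0.02  0.04] F [-0.1  0.   0.1] yAng 95.68 tcp [452.1 356.    5.7] gap 17.9 q7 44.0
```

The spanner is held: 17.9 mm gap and 30 N. I'll lift it and carry it to an approach point 60 mm short of the nut, level, with its underside at about 83.5 mm.

```bash
python3 -m inch '[[0,0,10,0,-1],[0,0,30,0,-1],[0,0,55,0,-1],[0,0,72,0.4,-1],[0,0,79.5,0.8,-1]]'>/dev/null; python3 st.py
python3 -m inch '[[0,-15,0,0,-1],[1,-45,0,0,-1],[3,-85,0,0,-1],[4,-125,0,0,-1],[5,-165,0,0,-1]]'>/dev/null; python3 st.py
python3 -m inch '[[0,-40,0,0,-1],[1,-80,0,0,-1],[2,-120,0,0,-1],[3,-155,0,0,-1],[3,-180,0,0,-1]]'>/dev/null; python3 st.py
python3 -m inch '[[0,-14,0,0,-1],[0,-18,0,0,-1],[0,-18,0,0,-1],[0,-18,0,0,-1]]'>/dev/null; python3 st.py
python3 - <<'E'
from h import *
T=[snap('top') for _ in range(3)]; S=[snap('side') for _ in range(3)]
t=np.mean([x[0] for x in T],0).astype(np.uint8); s=np.mean([x[0] for x in S],0).astype(np.uint8)
cv2.imwrite('pics/a1.png',np.vstack([crop(t,235,170,100,60,500,300),crop(s,235,175,100,60,500,300)]))
E
```

```text
t 12.7 tz [0.04 0.01 0.01] F [-0.4  0.7 -1.9] yAng 96.49 tcp [453.  356.6  87.5] gap 17.6 q7 46.0
t 13.2 tz [-0.03 -0.04 -0.04] F [ 1.5  0.8 -1.1] yAng 96.44 tcp [455.7 187.6  84. ] gap 17.7 q7 63.0
t 13.7 tz [ 0.05 -0.02 -0.02] F [-0.2 -0.1 -2.5] yAng 96.26 tcp [458.1   6.8  84.2] gap 17.5 q7 85.0
t 14.1 tz [ 0.06 -0.02 -0.  ] F [-1.   0.5 -2.2] yAng 96.51 tcp [459.6  -6.2  84.9] gap 17.7 q7 88.0
```

View pics/a1.png

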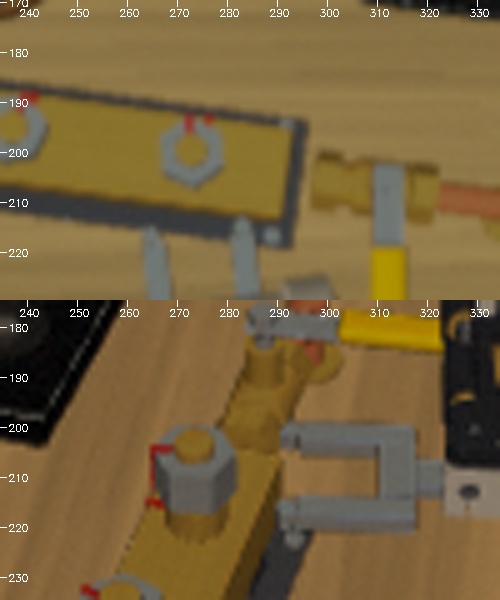

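The nut line is now at top (273,193.5), just short of the outlet line at (276,193). The spanner's tips face the nut at top (264.9,215.1) and (283.1,213.1). I'll check the lateral alignment.

```bash
python3 - <<'E'
from h import *
ct=snap('top')[1:]; cs=snap('side')[1:]
a=onplane((264.9,215.1),.094,*ct);b=onplane((283.1,213.1),.094,*ct);n=onplane((273.5,199.75),.106,*ct);n2=onplane((273.3,199.9),.106,*ct)
m=(a+b)/2; d=np.array([np.cos(np.radians(6.5)),np.sin(np.radians(6.5))]);L=np.array([-d[1],d[0]])
print(a,b,m,'nut',n,'lat',(n-m)[:2]@L*1e3,'along',(n-m)[:2]@d*1e3)
# side: tips from mosaic px (285+..)
for p,q in(((283,435-300),(283,507-300)),((292,432-300),(292,502-300))):
    A=onplane((235+p[0]/5-.5,175+p[1]/5-.5),.094,*cs);B=onplane((235+q[0]/5-.5,175+q[1]/5-.5),.094,*cs);M=(A+B)/2
    N=onplane((235+195/5-.5,175+144/5-.5),.106,*cs); print('side',A,B,N,'lat',(N-M)[:2]@L*1e3)
E
```

```text
[0.56026423 0.02883076 0.094     ] [ 0.56608381 -0.01891277  0.094     ] [0.56317402 0.004959   0.094     ] nut [0.59969327 0.00672473 0.106     ] lat -2.3797077039939616 along 36.484388948994884
side [ 0.56502327 -0.01400335  0.094     ] [0.55773349 0.03055357 0.094     ] [0.59909343 0.01072701 0.106     ] lat -1.8333267152785402
side [ 0.56144796 -0.01656676  0.094     ] [0.55447006 0.0269464  0.094     ] [0.59909343 0.01072701 0.106     ] lat 0.8450447100199696
```

```bash
python3 -m inch '[[5,-0.4,0,0,-1],[10,0.1,0,0,-1],[15,0.7,0,0,-1],[20,1.3,0,0,-1],[20,1.3,0,0,-1]]'>/dev/null; python3 st.py
python3 -m inch '[[3,0.3,0,0,-1],[6,0.7,0,0,-1],[9,1,0,0,-1],[12,1.4,0,0,-1],[12,1.4,0,0,-1]]'>/dev/null; python3 st.py
```

```text
t 15.0 tz [ 0.08  0.06 -0.03] F [-0.3 -0.6 -1.4] yAng 96.47 tcp [481.3  -5.6  85.3] gap 17.3 q7 87.0
t 15.5 tz [0.02 0.01 0.01] F [-0.1 -0.8 -2. ] yAng 96.47 tcp [492.7  -4.2  85.3] gap 17.8 q7 87.0
```

```bash
python3 -m inch '[[3,0.3,0,0,-1],[6,0.7,0,0,-1],[8,0.9,0,0,-1],[8,0.9,0,0,-1]]'>/dev/null; python3 st.py
python3 -m inch '[[3,0.3,0,0,-1],[6,0.7,0,0,-1],[8,0.9,0,0,-1],[8,0.9,0,0,-1]]'>/dev/null; python3 st.py
```

```text
t 15.9 tz [ 0.12 -0.02  0.07] F [ 0.  -0.2 -2.5] yAng 96.48 tcp [500.7  -3.3  85.3] gap 17.5 q7 87.0
t 16.3 tz [ 0.18 -0.05  0.03] F [ 0.2  0.6 -2.3] yAng 96.47 tcp [508.7  -2.4  85.3] gap 17.7 q7 87.0
```

```bash
python3 -m inch '[[3,0.3,0,0,-1],[6,0.7,0,0,-1],[9,1,0,0,-1],[9,1,0,0,-1]]'>/dev/null; python3 st.py
python3 -m inch '[[1,0.1,0,0,-1],[2,0.2,0,0,-1],[2,0.2,0,0,-1]]'>/dev/null; python3 st.py
python3 - <<'E'
from h import *
T=[snap('top') for _ in range(3)]; S=[snap('side') for _ in range(3)]
t=np.mean([x[0] for x in T],0).astype(np.uint8); s=np.mean([x[0] for x in S],0).astype(np.uint8)
cv2.imwrite('pics/a2.png',np.vstack([crop(t,240,180,80,48,500,300),crop(s,240,180,80,48,500,300)]))
E
```

```text
t 16.7 tz [ 0.21 -0.07  0.03] F [ 0.1  0.7 -2.6] yAng 96.48 tcp [517.8  -1.3  85.3] gap 17.8 q7 87.0
t 17.0 tz [0.29 0.12 0.06] F [-1.1  1.3 -2.4] yAng 96.47 tcp [519.2  -1.2  85.2] gap 17.7 q7 87.0
```

View pics/a2.png

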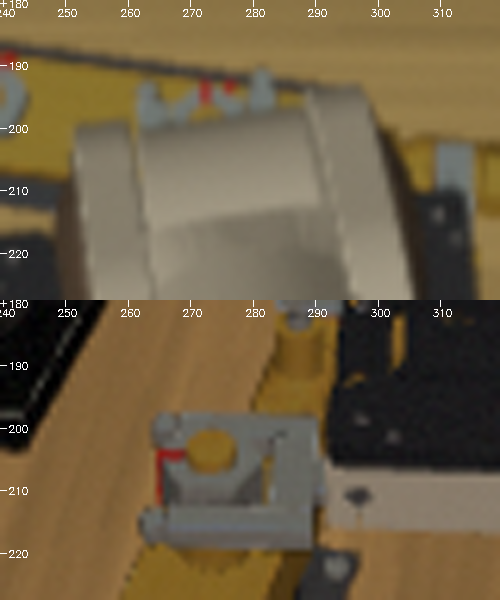

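The jaw is seated round the nut: in the side view the plug at (273,203) lies between the jaw arms. I'll work out arc offsets about the nut axis.

```bash
python3 - <<'E'
import numpy as np
v=np.array([519.2-599.1,-1.2-9.0])
def at(t): 
    c,s=np.cos(np.radians(t)),np.sin(np.radians(t)); return np.array([c*v[0]-s*v[1],s*v[0]+c*v[1]])
for t in list(range(0,46,1)): print(t,(at(-t)-v).round(1),end=' ; ')
E
```

```text
0 [0. 0.] ; 1 [-0.2  1.4] ; 2 [-0.3  2.8] ; 3 [-0.4  4.2] ; 4 [-0.5  5.6] ; 5 [-0.6  7. ] ; 6 [-0.6  8.4] ; 7 [-0.6  9.8] ; 8 [-0.6 11.2] ; 9 [-0.6 12.6] ; 10 [-0.6 14. ] ; 11 [-0.5 15.4] ; 12 [-0.4 16.8] ; 13 [-0.2 18.2] ; 14 [-0.1 19.6] ; 15 [ 0.1 21. ] ; 16 [ 0.3 22.4] ; 17 [ 0.5 23.8] ; 18 [ 0.8 25.2] ; 19 [ 1.  26.6] ; 20 [ 1.3 27.9] ; 21 [ 1.7 29.3] ; 22 [ 2.  30.7] ; 23 [ 2.4 32. ] ; 24 [ 2.8 33.4] ; 25 [ 3.2 34.7] ; 26 [ 3.6 36.1] ; 27 [ 4.1 37.4] ; 28 [ 4.6 38.7] ; 29 [ 5.1 40. ] ; 30 [ 5.6 41.3] ; 31 [ 6.2 42.6] ; 32 [ 6.7 43.9] ; 33 [ 7.3 45.2] ; 34 [ 8.  46.4] ; 35 [ 8.6 47.7] ; 36 [ 9.3 48.9] ; 37 [10.  50.1] ; 38 [10.7 51.4] ; 39 [11.4 52.6] ; 40 [12.1 53.7] ; 41 [12.9 54.9] ; 42 [13.7 56.1] ; 43 [14.5 57.2] ; 44 [15.3 58.4] ; 45 [16.2 59.5] ;
```

```bash
python3 -m inch '[[-0.2,1.4,0,-1,-1],[-0.3,2.8,0,-2,-1],[-0.4,4.2,0,-3,-1],[-0.5,5.6,0,-4,-1],[-0.5,5.6,0,-4,-1]]'>/dev/null; python3 st.py
python3 -m inch '[[0,1.4,0,-1,-1],[-0.1,2.8,0,-2,-1],[-0.1,2.8,0,-2,-1]]'>/dev/null; python3 st.py
python3 -m inch '[[0,1.4,0,-1,-1],[0,2.8,0,-2,-1],[0,2.8,0,-2,-1]]'>/dev/null; python3 st.py
```

```text
t 17.8 tz [0.21 0.13 0.08] F [-0.2  0.4 -2.4] yAng 92.45 tcp [518.7   4.6  85.2] gap 17.8 q7 83.0
t 18.1 tz [0.33 0.19 0.15] F [-0.7  1.1 -2. ] yAng 90.45 tcp [518.5   7.5  85.2] gap 17.4 q7 81.0
t 18.4 tz [0.44 0.23 0.2 ] F [-0.7  1.8 -2.3] yAng 88.45 tcp [518.5  10.2  85.2] gap 17.9 q7 79.0
```

```bash
for i in 1; do python3 -m inch '[[0,1.4,0,-1,-1],[0,2.8,0,-2,-1],[0,2.8,0,-2,-1]]'>/dev/null; python3 st.py; python3 -m inch '[[0.1,1.4,0,-1,-1],[0.2,2.8,0,-2,-1],[0.2,2.8,0,-2,-1]]'>/dev/null; python3 st.py;  python3 -m inch '[[0.2,1.4,0,-1,-1],[0.3,2.8,0,-2,-1],[0.3,2.8,0,-2,-1]]'>/dev/null; python3 st.py;done
```

```text
t 18.7 tz [0.24 0.09 0.29] F [-0.8  1.2 -2.4] yAng 86.44 tcp [518.8  12.7  85.3] gap 17.5 q7 77.0
t 19.0 tz [-0.23 -0.13  0.41] F [ 1.3  0.1 -2.7] yAng 84.42 tcp [519.2  15.1  85.4] gap 17.8 q7 75.0
t 19.3 tz [-0.42 -0.34  0.38] F [ 1.6 -1.9 -2.8] yAng 82.41 tcp [519.5  18.1  85.4] gap 17.4 q7 72.0
```

```bash
cat >> st.py <<'E'
r=o['tcp_pos']-[.5991,.009,.089];print('   nutT %.2f'%(o['ft_torque'][2]+np.cross(r,o['contact_force'])[2]))
E
python3 -m inch '[[0.2,1.4,0,-1,-1],[0.4,2.8,0,-2,-1],[0.4,2.8,0,-2,-1]]'>/dev/null; python3 st.py; python3 -m inch '[[0.3,1.4,0,-1,-1],[0.5,2.7,0,-2,-1],[0.5,2.7,0,-2,-1]]'>/dev/null; python3 st.py;  python3 -m inch '[[0.3,1.4,0,-1,-1],[0.7,2.7,0,-2,-1],[0.7,2.7,0,-2,-1]]'>/dev/null; python3 st.py;
python3 - <<'E'
from h import *
ct=snap('top')[1:]
t=np.mean([snap('top')[0] for x in range(6)],0).astype(np.uint8); s=np.mean([snap('side')[0] for x in range(6)],0).astype(np.uint8)
cv2.imwrite('pics/a3.png',np.vstack([crop(t,252,180,50,30,500,300),crop(s,250,190,50,30,500,300)]))
E
```

```text
t 19.6 tz [-0.59 -0.54  0.36] F [ 2.4 -2.9 -2.6] yAng 80.42 tcp [519.9  21.1  85.4] gap 17.8 q7 70.0
   nutT 0.57
t 19.9 tz [-0.65 -0.63  0.33] F [ 3.4 -3.  -2. ] yAng 78.43 tcp [520.3  23.9  85.4] gap 17.4 q7 68.0
   nutT 0.51
t 20.2 tz [-0.71 -0.6   0.27] F [ 2.1 -3.7 -2.3] yAng 76.43 tcp [520.9  26.7  85.3] gap 17.6 q7 66.0
   nutT 0.53
```

View pics/a3.png

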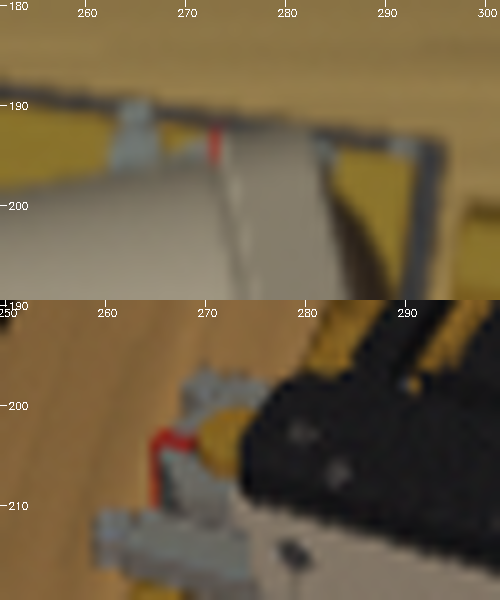

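The plateau at about 0.54 N m shows the nut has followed since a tool angle of about 81.7°. The picture shows the red line at side (266,203) and top (273,194), part way round. The goal is a tool angle of about 55°, so I'll go on to about 57° first.

```bash
python3 -m inch '[[0.4,1.4,0,-1,-1],[0.7,2.8,0,-2,-1],[1.1,4.1,0,-3,-1],[1.5,5.5,0,-4,-1],[1.9,6.8,0,-5,-1]]'>/dev/null; python3 st.py; python3 -m inch '[[0.4,1.4,0,-1,-1],[0.9,2.7,0,-2,-1],[1.4,4,0,-3,-1],[1.9,5.3,0,-4,-1],[2.4,6.6,0,-5,-1]]'>/dev/null; python3 st.py; python3 -m inch '[[0.6,1.3,0,-1,-1],[1.1,2.6,0,-2,-1],[1.7,3.9,0,-3,-1],[2.4,5.1,0,-4,-1],[3,6.4,0,-5,-1]]'>/dev/null; python3 st.py; python3 -m inch '[[0.7,1.2,0,-1,-1],[1.4,2.4,0,-2,-1],[2.1,3.7,0,-3,-1],[2.8,4.9,0,-4,-1],[2.8,4.9,0,-4,-1]]'>/dev/null; python3 st.py
cat > fit.py <<'E'
from h import *
from scipy.ndimage import gaussian_filter
def red(f): f=f.astype(float); return np.clip(f[...,0]-f[...,1:].max(2),0,None)
def avg(n,k=6):
    q=[snap(n) for _ in range(k)]; return np.mean([x[0] for x in q],0),q[0][1:]
def tmpl(c,N,phi,zs,x0,y0,w,h,ro=9.5):
    d=np.array([np.cos(phi),np.sin(phi)]); P=[np.r_[N+d*r,.1] for r in np.linspace(ro,18.5,30)/1000]
    P+=[np.r_[N+d*.0185,z] for z in np.linspace(.1,zs,30)]
    im=np.zeros((h*4,w*4)); 
    for u,v in proj(np.array(P),*c):
        a,b=int(round((v-y0+.5)*4)),int(round((u-x0+.5)*4))
        if 0<=a<h*4 and 0<=b<w*4: im[a,b]+=1
    return gaussian_filter(im,3.0).reshape(h,4,w,4).mean((1,3))
def fit(f,c,N,zs,phis,off=2.0):
    u,v=proj(np.r_[N,.1],*c)[0]; x0,y0=int(u)-10,int(v)-10; R=red(f)[y0:y0+21,x0:x0+21]
    best=[]
    for p in phis:
        b=(-1,)
        for du in np.arange(-off,off+.01,.5):
            for dv in np.arange(-off,off+.01,.5):
                cc=(c[0]+np.array([[0,0,du],[0,0,dv],[0,0,0]]),c[1]); t=tmpl(cc,N,np.radians(p),zs,x0,y0,21,21)
                m=t>t.max()*.02
                s=(t*R).sum()/np.linalg.norm(t)/np.linalg.norm(R); b=max(b,(s,du,dv))
        best.append(b)
    return best
E
python3 - <<'E'
from fit import *
ft,ct=avg('top');fs,cs=avg('side')
np.savez('late.npz',ft=ft,fs=fs)
R=red(fs)
N=np.array([.5997,.0075]); 
print('pred side corner top/bot by phi'); 
for p in(8,-6,-13,-21,-28): 
    d=np.array([np.cos(np.radians(p)),np.sin(np.radians(p))])*.0185
    print(p,proj(np.r_[N+d,.1],*cs)[0].round(1),proj(np.r_[N+d,.078],*cs)[0].round(1),'top',proj(np.r_[N+d,.1],*ct)[0].round(1))
print('outlet',proj(np.r_[N+np.array([np.cos(-.368),np.sin(-.368)])*.0185,.058],*cs)[0],proj(np.r_[N+np.array([np.cos(-.368),np.sin(-.368)])*.0185,.058],*ct)[0])
print(R[196:218,260:276].astype(int)); print('top');print(red(ft)[188:200,266:284].astype(int))
E
```

```text
t 21.35 tz [-0.89 -0.81  0.4 ] F [ 2.8 -3.5 -2.5] yAng 71.38 tcp [522.5  33.1  85.2] gap 17.5 q7 61.0
   nutT 0.61
t 21.85 tz [-0.95 -0.76  0.38] F [ 2.9 -4.2 -1.8] yAng 66.38 tcp [524.9  39.6  85.2] gap 17.7 q7 56.0
   nutT 0.60
t 22.35 tz [-0.95 -0.85  0.37] F [ 3.2 -5.  -1.5] yAng 61.38 tcp [527.8  45.9  85.1] gap 17.5 q7 51.0
   nutT 0.61
t 22.85 tz [-0.9  -0.68  0.36] F [ 3.3 -3.9 -2.2] yAng 57.40 tcp [530.6  50.9  85.1] gap 17.6 q7 47.0
   nutT 0.49
pred side corner top/bot by phi
8 [265.  204.2] [265.4 211.6] top [272.3 193.1]
-6 [265.4 202.8] [265.8 210.2] top [274.  193.1]
-13 [265.8 202.1] [266.2 209.5] top [274.9 193.2]
-21 [266.4 201.4] [266.8 208.8] top [275.8 193.5]
-28 [267.  200.8] [267.4 208.2] top [276.6 193.9]
outlet [267.12892212 215.29335647] [275.69392235 195.51560551]
[[32 31 30 30 28 31 32 33 36 33 33 33 30 15  0  0]
 [32 31 29 28 22 23 30 32 33 31 32 31 13  0  0  0]
 [31 29 12  0  0  0  0  8 22 15 15  0  0  0  0  0]
 [28 14  0  0  0  0  0  0  0  0  0  0  0  0  0  0]
 [ 8  0  0  0  0  0  0  0  0  0  0  0  0  0  0  0]
 [ 0  0  0  0  0  0  0  0  0  0  0  0  0  0
[... 813 characters left out ...]
  0  0  0]]
top
[[ 7  7  7  8 13 22 23 23 23 23 23 24 23 23 24 23 23 23]
 [ 7  7  7  6 10 22 22 24 23 23 23 23 24 24 24 23 23 23]
 [ 7  7  7  7  8 18 19 21 21 21 22 23 23 23 22 22 23 23]
 [ 8  7  7  7  8  9  9 11 11 12 16 18 17 18 20 20 21 22]
 [ 8  8  8  7  7  7  6  5  5 18 29 23  8  6  8 10 12 14]
 [ 7  7  7  8  7  7 12 14 22 74 81 56 18 11  8  6  5  6]
 [ 7  8  7  7  7  7 10 18 36 87 55 45 23 21 20 19 19 20]
 [ 8  7  7  8  7  7  9 19 49 78 19 21 21 22 22 22 23 23]
 [ 8  7  7  7  7  8 10 16 39 46  1  3 14 20 22 22 23 23]
 [ 7  7  7  8  7  7  9 10 14 16  0  0  2 14 21 23 22 20]
 [ 7  7  8  7  8  8  8  9  9  6  0  0  0  3 17 21 19 12]
 [ 7  7  8  7  8  7  8 10 10  6  2  0  0  0 14 14 11  0]]
```

The top view shows the nut line at u≈275.3 closing on the outlet line at u≈276. Counting from torque onset gives about 25.7° of the 28.65° needed. I'll pull 3° more, then back off through the play.

```bash
python3 -m inch '[[0.8,1.2,0,-1,-1],[1.6,2.4,0,-2,-1],[2.3,3.5,0,-3,-1],[2.3,3.5,0,-3,-1],[2.3,3.5,0,-3,-1]]'>/dev/null; python3 st.py; python3 -m inch '[[-1.6,-2.3,0,2,-1],[-3,-4.7,0,4,-1],[-3,-4.7,0,4,-1]]'>/dev/null; python3 st.py; python3 -m inch '[[-1.4,-2.5,0,2,-1],[-2.1,-3.7,0,3,-1],[-2.1,-3.7,0,3,-1]]'>/dev/null; python3 st.py;
```

```text
t 23.95 tz [-0.96 -0.73  0.34] F [ 2.5 -3.8 -2.1] yAng 54.42 tcp [532.8  54.4  85.1] gap 17.4 q7 44.0
   nutT 0.48
t 24.25 tz [-0.12 -0.48  0.18] F [ 2.  -0.6 -2.3] yAng 58.44 tcp [529.5  50.7  85.1] gap 17.8 q7 48.0
   nutT 0.14
t 24.55 tz [0.31 0.01 0.12] F [ 0.2  1.3 -2.4] yAng 61.45 tcp [526.9  47.2  84.9] gap 17.4 q7 51.0
   nutT 0.02
```

```bash
python3 -m inch '[[-1.3,-2.5,0,2,-1],[-1.9,-3.8,0,3,-1],[-1.9,-3.8,0,3,-1]]'>/dev/null; python3 st.py; python3 -m inch '[[-4.5,2.1,0,0,-1],[-9,4.3,0,0,-1],[-13.5,6.4,0,0,-1]]'>/dev/null; python3 st.py
```

```text
t 24.85 tz [0.3  0.03 0.12] F [-0.1  1.6 -1.8] yAng 64.44 tcp [525.4  42.8  85. ] gap 17.4 q7 54.0
   nutT 0.01
t 25.15 tz [ 0.07 -0.03  0.04] F [ 0.7  1.1 -1.9] yAng 64.45 tcp [511.9  49.2  85.2] gap 17.4 q7 53.0
   nutT -0.08
```

```bash
python3 -m inch '[[-9,4.3,0,0,-1],[-18,8.6,0,0,-1],[-27,12.9,0,0,-1],[-36,17.2,0,0,-1],[-45,21.5,0,0,-1]]'>/dev/null; python3 st.py; python3 -m inch '[[-15,50,0,0,-1],[-15,80,0,0,-1],[-15,80,0,0,-1]]'>/dev/null; python3 st.py
python3 - <<'E'
from fit import *
ft,ct=avg('top',8);fs,cs=avg('side',8)
np.savez('done1.npz',ft=ft,fs=fs)
cv2.imwrite('pics/b1.png',np.vstack([np.hstack([crop(ft.astype(np.uint8),225,182,60,30,800,400)[:300]]),np.hstack([crop(fs.astype(np.uint8),250,192,40,30,400,300),crop(fs.astype(np.uint8),240,218,40,30,400,300)])]))
E
```

```text
t 25.65 tz [-0.05  0.04 -0.  ] F [-0.  -0.  -1.9] yAng 64.48 tcp [466.6  70.8  85.3] gap 17.8 q7 50.0
   nutT 0.00
t 25.95 tz [ 0.02  0.   -0.02] F [ 0.2  0.4 -2.4] yAng 64.89 tcp [451.8 156.4  85.8] gap 17.4 q7 39.0
   nutT -0.11
```

View pics/b1.png

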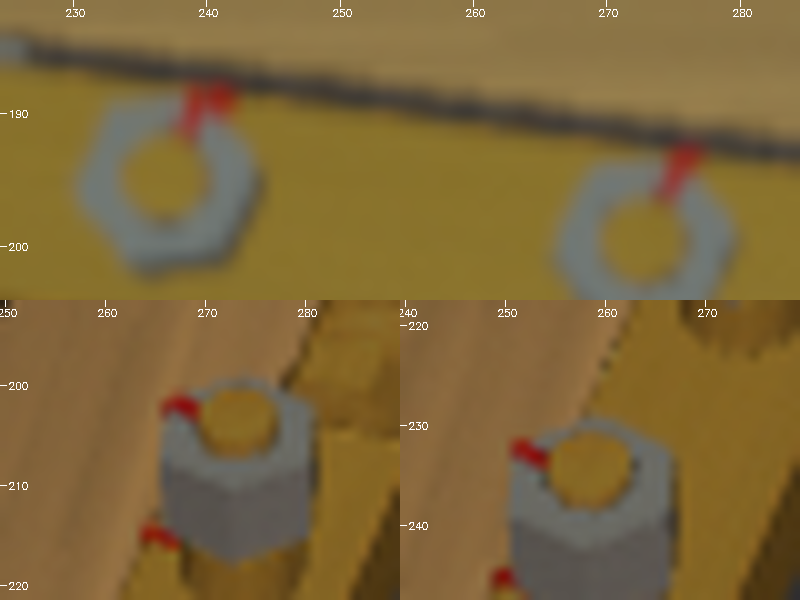

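The red line on our nut now runs into the outlet line in the top view (275,195)->(277,193), and sits directly above it in the side view (267.5,202 over 265,215). I'll put numbers on it.

```bash
python3 - <<'E'
from fit import *
d=np.load('done1.npz');ft,fs=d['ft'],d['fs'];ct=snap('top')[1:];cs=snap('side')[1:]
def blob(f,x0,y0,x1,y1,th=35):
    r=red(f)[y0:y1,x0:x1]; r=np.clip(r-th,0,None); y,x=np.mgrid[y0:y1,x0:x1]; return np.array([(r*x).sum(),(r*y).sum()])/r.sum(),r
def ell(f,x0,y0,x1,y1):
    c=f[y0:y1,x0:x1].astype(float); w=np.clip((c[...,0]-c[...,2])-35,0,30); n=w>15
    lab=cv2.connectedComponentsWithStats(n.astype(np.uint8)); i=1+np.argmax(lab[2][1:,4]); y,x=np.mgrid[y0:y1,x0:x1]; w=w*(lab[1]==i); return np.array([(w*x).sum(),(w*y).sum()])/w.sum(),(lab[1]==i).sum()
ang=lambda v:np.degrees(np.arctan2(v[1],v[0])).round(1)
np.set_printoptions(linewidth=200,precision=2,suppress=True)
for nm,c,f,pb,lb,ob in(('side',cs,fs,(268,199,279,209),(264,199,270,205),(261,212,268,218)),('top',ct,ft,(268,195,278,205),(272,193,277,198),None)):
    p,n=ell(f,*pb); l,r=blob(f,*lb); print(nm,'plug',p,n,'line',l)
    P=onplane(p,.106,*c); A=onplane(l,.1,*c)-P; print(' N',P,'nut line ang',ang(A),'r',np.hypot(*A[:2])*1e3)
    if ob: o,_=blob(f,*ob); B=onplane(o,.058,*c)-P; print(' outlet',o,ang(B),np.hypot(*B[:2])*1e3)
print(red(ft)[189:200,270:282].astype(int)); print(red(fs)[198:220,260:273].astype(int))
E
```

```text
side plug [272.72 202.64] 66 line [267.69 202.04]
 N [0.6  0.01 0.11] nut line ang -27.5 r 14.18329332627157
 outlet [265.31 215.14] -21.6 21.45547600679158
top plug [273.1  199.01] 35 line [275.39 194.15]
 N [0.6  0.01 0.11] nut line ang -23.4 r 14.84782533941623
[[23 23 24 23 23 23 23 24 23 24 24 22]
 [16 18 20 21 21 21 23 23 23 23 23 23]
 [ 7  7  9 11 11 12 16 18 17 18 19 20]
 [16 14 10  6  5 16 29 24  8  6  8 11]
 [19 19 16 12 21 62 84 57 19 11  8  6]
 [ 6  5  5  4 19 79 85 48 24 20 20 19]
 [ 0  0  0  1 29 81 44 21 21 22 23 22]
 [ 0  0  4 11 43 56 11  3 14 21 22 22]
 [ 1 13 17 20 31 28  0  0  2 14 22 22]
 [12 21 22 22 23 20  4  0  0  5 20 22]
 [19 23 22 22 23 20 11  0  0  0 16 22]]
[[ 32  32  30  32  31  33  33  35  34  33  34  34  33]
 [ 30  30  29  30  32  34  35  35  33  33  34  32  30]
 [ 32  31  31  31  33  34  36  39  35  30  29  17  14]
 [ 31  30  30  31  34  34  41  64  55  18   5  21  36]
 [ 29  29  31  32  33  36  73 101 122  91  27  33  33]
 [ 30  31  31  33  33  35  48  22  62  81  32  32  31]
 [ 29  31  31  33  34  34  15   0   1  25  30  31  30]
 [ 31  31  33  33  35  34   8   0   0   4  28  30  30]
 [ 30  32  33  34  34  35   7   1   0   0  18  31  35]
 [ 31  32  34  34  35  34   0   0   0   1   7  18  28]
 [ 31  33  33  34  35  33   3   2   1   0   0   0   0]
 [ 31  32  32  35  36  32   4   4   5   2   0   0   1]
 [ 32  32  34  35  35  33   6   5   6   5   5   3   2]
 [ 34  34  34  36  34  33  12   4   4   4   5   4   5]
 [ 33  34  35  35  34  33  12   5   4   4   5   4   4]
 [ 33  33  35  36  36  31  11   6   5   5   5   4   4]
 [ 34  35  35  35  62  64  24   9   5   5   5   5   4]
 [ 33  35  35  35  91 105  94  46   5   6   4   3   5]
 [ 34  35  35  33  44  48  75  88  17  13   7   6   4]
 [ 34  35  35  33  31  33  32  32  22  26  24  16   8]
 [ 35  36  34  30  33  32  31  31  23  28  30  32  26]
 [ 34  35  33  31  32  32  32  31  23  28  30  31  32]]
```

The coarse estimates scatter by about 4°. A hexagon silhouette fit in both views will be much more accurate, since the orientation follows from all six edges.

```bash
cat > hex.py <<'E'
from fit import *
from scipy.optimize import minimize
def render(c,N,phi,x0,y0,w,h,S=8):
    a=np.radians(phi)+np.arange(6)*np.pi/3; H=np.c_[np.cos(a),np.sin(a)]*.032/np.sqrt(3)+N
    t=np.linspace(0,2*np.pi,40,endpoint=False); C=np.c_[np.cos(t),np.sin(t)]*.009+N
    im=np.zeros((h*S,w*S),np.float32)
    def fill(P,val):
        q=proj(P,*c); q=(q-[x0,y0]+.5)*S-.5; hull=cv2.convexHull(q.astype(np.float32))
        cv2.fillConvexPoly(im,np.round(hull*16).astype(np.int32),val,shift=4)
    L=lambda Q,z:np.c_[Q,np.full(len(Q),z)]
    fill(np.r_[L(H,.1),L(H,.078)],1.); fill(np.r_[L(C,.106),L(C,.1)],0.)
    im=cv2.GaussianBlur(im,(0,0),.6*S); return cv2.resize(im,(w,h),interpolation=cv2.INTER_AREA)
def hexfit(f,c,N0,name,top):
    f=f.astype(float); G=f[...,2]/np.maximum(f[...,0],20)
    u,v=proj(np.r_[N0,.09],*c)[0]; x0,y0=int(u)-11,int(v)-11; w=h=23
    if not top: y0-=2; h=20
    g=np.clip(G[y0:y0+h,x0:x0+w],.2,1); r=red(f)[y0:y0+h,x0:x0+w]
    ok=(r<42)&(f[y0:y0+h,x0:x0+w].sum(2)>130)
    def cost(p):
        m=render(c,N0+p[:2]/1e3,p[2],x0,y0,w,h); A=np.c_[m[ok],np.ones(ok.sum())]; s,res,_,_=np.linalg.lstsq(A,g[ok],rcond=None); return res[0]
    out=[]
    for ph in range(-50,10,4):
        p=minimize(cost,[0,0,ph],method='Nelder-Mead',options=dict(initial_simplex=[[0,0,ph],[1.5,0,ph],[0,1.5,ph],[0,0,ph+4]],xatol=.03,fatol=1e-5)); out.append((p.fun,*p.x))
    out.sort(); 
    print(name,[tuple(np.round(o,3)) for o in out[:3]])
E
python3 - <<'E'
from hex import *
d=np.load('done1.npz');ct=snap('top')[1:];cs=snap('side')[1:]
for nm,N in(('nut1',[.5997,.0075]),('nut2',[.611,.102])):
    hexfit(d['ft'],ct,np.array(N),nm+' top',True); hexfit(d['fs'],cs,np.array(N),nm+' side',False)
E
```

```text
nut1 top [(np.float64(7.386), np.float64(1.294), np.float64(1.006), np.float64(-24.087)), (np.float64(7.386), np.float64(1.281), np.float64(0.983), np.float64(-23.101)), (np.float64(7.386), np.float64(1.297), np.float64(1.004), np.float64(-24.168))]
nut1 side [(np.float64(3.258), np.float64(0.814), np.float64(1.11), np.float64(-20.002)), (np.float64(3.259), np.float64(0.82), np.float64(1.108), np.float64(-20.144)), (np.float64(3.26), np.float64(0.819), np.float64(1.108), np.float64(-19.987))]
nut2 top [(np.float64(7.463), np.float64(1.445), np.float64(0.771), np.float64(-23.081)), (np.float64(7.469), np.float64(1.449), np.float64(0.79), np.float64(-23.07)), (np.float64(7.475), np.float64(1.424), np.float64(0.908), np.float64(-21.258))]
nut2 side [(np.float64(3.341), np.float64(1.246), np.float64(0.559), np.float64(-18.554)), (np.float64(3.341), np.float64(1.248), np.float64(0.669), np.float64(-17.978)), (np.float64(3.342), np.float64(1.234), np.float64(0.544), np.float64(-18.35))]
```

The hexagon fit gives the nut at -22° ±1.5°, against a target of -21.3° from the fitted manifold yaw of -7.0° less 14.3°. The torque count gives the same, so the lines meet. Now the spanner goes back to the mat.

```bash
python3 st.py; python3 -m inch '[[0,35,0,7,-1],[0,75,0,15,-1],[0,115,0,23,-1],[0,155,0,31,-1],[0,185,0,31,-1]]'>/dev/null;python3 -m inch '[[0,15,0,0,-1],[0,20,0,0,-1],[0,20,0,0,-1],[0,20,-20,0,-1],[0,20,-20,0,-1]]'>/dev/null; python3 st.py
```

```text
t 26.95 tz [0.02 0.04 0.03] F [-1.   0.1 -1.5] yAng 64.48 tcp [452.5 150.4  85.2] gap 17.6 q7 39.0
   nutT 0.15
t 27.95 tz [-0.01  0.13  0.03] F [-1.3 -0.9 -3.4] yAng 95.31 tcp [451.7 351.3  63.1] gap 17.7 q7 45.0
   nutT 0.61
```

```bash
python3 -m inch '[[0,0,-25,0,-1],[0,0,-45,0,-1],[0,0,-54,0,-1],[0,0,-57,0,-1],[0,0,-57,0,-1]]'>/dev/null; python3 st.py; python3 -m inch '[[0,0,-1,0,-1],[0,0,-2,0,-1],[0,0,-2.3,0,-1]]'>/dev/null; python3 st.py
```

```text
t 28.45 tz [0.05 0.01 0.02] F [-0.3 -0.6 -1.3] yAng 95.43 tcp [452.8 354.9   8.5] gap 17.9 q7 44.0
   nutT 0.20
t 28.75 tz [ 0.01  0.05 -0.05] F [ 0.4  0.  -2.7] yAng 95.47 tcp [452.9 355.7   6.5] gap 17.7 q7 43.0
   nutT -0.20
```

```bash
python3 -m inch '[[0,0,-0.4,0,-1],[0,0,-0.4,0,-1]]'>/dev/null; python3 st.py; python3 -m inch '[[0,0,-0.4,0,-1],[0,0,-0.4,0,-1]]'>/dev/null; python3 st.py
```

```text
t 28.95 tz [-0.03  0.05  0.  ] F [ 0.2 -0.2 -1. ] yAng 95.47 tcp [452.6 355.5   5.7] gap 17.5 q7 43.0
   nutT -0.06
t 29.15 tz [-0.27  0.36 -0.01] F [-1.3 -1.7  4.8] yAng 95.47 tcp [452.7 355.5   5.7] gap 17.4 q7 43.0
   nutT 0.69
```

The spanner is down on the mat; the force sign flipped. I'll release, lift, check the spanner and nut, and head for the lever with the fingers shut.

```bash
python3 -m inch '[[0,0,0.3,0,1],[0,0,0.3,0,1],[0,0,0.3,0,1],[0,0,0.3,0,1],[0,0,20,0,1]]'>/dev/null; python3 st.py; python3 -m inch '[[0,0,50,0,1],[0,0,100,0,0],[0,0,140,-8,-1],[0,-40,150,-16,-1],[10,-90,150,-24,-1]]'>/dev/null
python3 -m inch '[[10,-50,0,-8,-1],[20,-100,0,-16,-1],[25,-150,0,-24,-1],[30,-200,0,-32,-1],[35,-240,0,-40,-1]]'>/dev/null
python3 -m inch '[[5,-40,0,-8,-1],[10,-80,0,-16,-1],[13,-89,0,-24,-1],[13,-89,0,-31,-1],[13,-89,0,-31,-1]]'>/dev/null; python3 st.py
python3 - <<'E'
from h import *
t=snap('top')[0];s=snap('side')[0]
cv2.imwrite('pics/c1.png',np.vstack([np.hstack([crop(t,120,195,70,120,262,450)[:340],crop(t,225,170,110,70,534,340)]),crop(s,240,355,160,52,796,260)]))
E
```

```text
t 29.65 tz [ 0.02  0.08 -0.05] F [-0.2  0.2 -0.3] yAng 95.47 tcp [450.7 353.9  23. ] gap 53.1 q7 44.0
   nutT 0.01
t 31.15 tz [-0.12  0.05 -0.02] F [-0.2  0.5  0.7] yAng 0.34 tcp [510.3 -63.2 175.1] gap 0.6 q7 8.0
   nutT -0.08
```

View pics/c1.png

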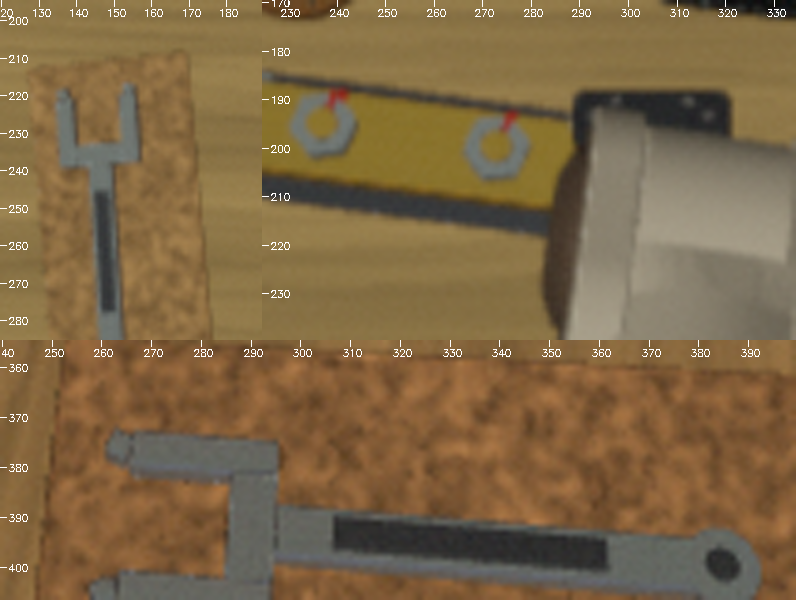

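The spanner lies flat on the mat, jaw arms at about (137,218) and (154,217), and the nut and outlet lines run together at (276,194). Now I lower the shut fingers beside the lever.

```bash
python3 -m inch '[[0,0,-40,0,-1],[0,0,-80,0,-1],[0,0,-99,0,-1],[0,0,-99,0,-1]]'>/dev/null; python3 st.py
python3 - <<'E'
import numpy as np
p=np.array([586.3,-95.2]); s=np.array([511,-64.])
for a in range(180,272,4):
    e=np.array([np.cos(np.radians(a)),np.sin(np.radians(a))]);n=np.array([e[1],-e[0]])
    print(a,(p+75*e+19*n-s).round(1),end='; ')
E
```

```text
t 31.65 tz [-0.09  0.13  0.  ] F [-0.4  1.1  0.6] yAng 0.68 tcp [507.6 -61.7  73.3] gap 0.4 q7 10.0
   nutT -0.12
180 [  0.3 -12.2]; 184 [ -0.8 -17.5]; 188 [ -1.6 -22.8]; 192 [ -2.  -28.2]; 196 [ -2.  -33.6]; 200 [ -1.7 -39. ]; 204 [ -0.9 -44.3]; 208 [  0.2 -49.6]; 212 [  1.6 -54.8]; 216 [  3.5 -59.9]; 220 [  5.6 -64.9]; 224 [  8.2 -69.6]; 228 [ 11.  -74.2]; 232 [ 14.2 -78.6]; 236 [ 17.6 -82.8]; 240 [ 21.3 -86.7]; 244 [ 25.3 -90.3]; 248 [ 29.6 -93.6]; 252 [ 34.1 -96.7]; 256 [ 38.7 -99.4]; 260 [  43.6 -101.8]; 264 [  48.6 -103.8]; 268 [  53.7 -105.5];
```

```bash
python3 -m inch '[[0,0,0,0,-1],[0.3,-12,0,0,-1],[-0.8,-17.5,0,4,-1],[-1.6,-23,0,8,-1],[-2,-28,0,12,-1]]'>/dev/null; python3 st.py; python3 -m inch '[[0,-5.5,0,4,-1],[0.3,-11,0,8,-1],[1.1,-16.3,0,12,-1],[2.2,-21.6,0,16,-1],[3.6,-26.8,0,20,-1]]'>/dev/null; python3 st.py
```

```text
t 32.15 tz [ 0.59 -0.1  -0.01] F [ 1.   3.5 -1.3] yAng 12.68 tcp [509.7 -90.8  77.8] gap 0.4 q7 24.0
   nutT -0.22
t 32.65 tz [0.62 0.05 0.  ] F [-0.4  2.9 -1.1] yAng 32.69 tcp [ 513.  -117.6   77.7] gap 0.4 q7 44.0
   nutT -0.30
```

Pushing as expected, about 3 N of resistance. I'll continue from 212° on.

```bash
python3 -m inch '[[1.9,-5.1,0,4,-1],[4,-10.1,0,8,-1],[6.6,-14.8,0,12,-1],[9.4,-19.4,0,16,-1],[12.6,-23.8,0,20,-1]]'>/dev/null; python3 st.py; python3 -m inch '[[3.4,-4.2,0,4,-1],[7.1,-8.1,0,8,-1],[11.1,-11.7,0,12,-1],[15.4,-15,0,16,-1],[19.9,-18.1,0,20,-1]]'>/dev/null; python3 st.py;  python3 -m inch '[[4.6,-2.7,0,4,-1],[7,-3.9,0,6,-1],[9.5,-5.1,0,8,-1]]'>/dev/null; python3 st.py
```

```text
t 33.15 tz [ 0.62  0.2  -0.03] F [-1.2  2.8  0.4] yAng 52.67 tcp [ 525.1 -141.5   77.7] gap 0.5 q7 63.0
   nutT -0.41
t 33.65 tz [ 0.55  0.48 -0.02] F [-2.   2.   0.6] yAng 72.65 tcp [ 544.5 -160.    77.6] gap 0.6 q7 82.0
   nutT -0.47
t 33.95 tz [0.45 0.52 0.  ] F [-2.8  1.8  0.4] yAng 80.55 tcp [ 553.8 -165.5   77.6] gap 0.6 q7 89.0
   nutT -0.57
```

```bash
python3 -m inch '[[1.2,-0.5,0,1,-1],[2.4,-1,0,2,-1],[2.4,-1,0,2,-1]]'>/dev/null; python3 st.py;  python3 -m inch '[[1.2,-0.3,0,0.5,-1],[2.4,-0.6,0,1,-1],[2.4,-0.6,0,1,-1]]'>/dev/null; python3 st.py; python3 -m inch '[[1.2,-0.2,0,0,-1],[2.4,-0.4,0,0,-1],[2.4,-0.4,0,0,-1]]'>/dev/null; python3 st.py
```

```text
t 34.25 tz [-0.04  0.5   0.06] F [-3.1 -0.1  1.3] yAng 82.45 tcp [ 556.4 -166.6   76.8] gap 0.3 q7 91.0
   nutT -0.48
t 34.55 tz [-0.11  1.29 -0.06] F [-6.9 -1.7  3.2] yAng 83.45 tcp [ 557.1 -166.6   75.9] gap 0.1 q7 91.0
   nutT -1.21
t 34.85 tz [ 0.22  2.48 -0.1 ] F [-11.2   1.    8.6] yAng 83.42 tcp [ 557.1 -166.6   75.4] gap 0.5 q7 91.0
   nutT -2.12
```

The lever is against its stop: x holds at 557.1 mm (predicted 557.6) while the force climbs to 11 N. I'll back off, lift clear and verify numerically.

```bash
python3 -m inch '[[-15,0,0,0,-1],[-35,0,0,0,-1],[-60,0,20,0,-1],[-80,0,60,0,-1],[-110,0,110,0,-1]]'>/dev/null; python3 -m inch '[[-40,0,20,0,-1],[-80,0,20,0,-1],[-80,0,20,0,-1],[-80,0,20,0,-1],[-80,0,20,0,-1]]'>/dev/null; python3 st.py
python3 - <<'E'
from hex import *
ft,ct=avg('top',6);fs,cs=avg('side',6)
f=ft;m=(f[...,0]>130)&(f[...,2]<.35*f[...,0])&(f[...,1]>.65*f[...,0]); m[:, :290]=0;m[:190]=0;m[300:]=0;m[:,360:]=0
y,x=np.nonzero(m); P=np.array([onplane(q,.096,*ct)[:2] for q in np.c_[x,y]]); c=P.mean(0);d=np.linalg.svd(P-c)[2][0]
print('lever',len(x),c.round(4),'axis deg',np.degrees(np.arctan2(d[1],d[0])),'expect 83 (mod 180)')
hexfit(ft,ct,np.array([.5997,.0075]),'nut top',True); hexfit(fs,cs,np.array([.5997,.0075]),'nut side',False)
d0=np.load('done1.npz'); b=lambda f:(lambda r,y,x:((r*x).sum()/r.sum(),(r*y).sum()/r.sum()))(np.clip(red(f)[199:205,264:271]-40,0,None),*np.mgrid[199:205,264:271]); print(b(fs),b(d0['fs']))
E
```

```text
t 35.85 tz [ 0.07  0.01 -0.05] F [-0.2  0.5 -0.6] yAng 83.50 tcp [ 377.1 -166.6  199.5] gap 0.6 q7 103.0
   nutT -0.19
lever 347 [ 0.5792 -0.1358] axis deg -95.74216409824676 expect 83 (mod 180)
nut top [(np.float64(7.417), np.float64(1.241), np.float64(1.003), np.float64(-23.353)), (np.float64(7.417), np.float64(1.237), np.float64(1.024), np.float64(-23.426)), (np.float64(7.421), np.float64(1.176), np.float64(1.047), np.float64(-23.339))]
nut side [(np.float64(3.285), np.float64(0.817), np.float64(1.108), np.float64(-19.951)), (np.float64(3.286), np.float64(0.813), np.float64(1.106), np.float64(-19.923)), (np.float64(3.287), np.float64(0.812), np.float64(1.112), np.float64(-19.897))]
(np.float64(267.7815789473684), np.float64(202.09684210526316)) (np.float64(267.76509090909093), np.float64(202.0890909090909))
```

The lever lies along the pipe, within about 1° allowing for brass pixels in the mask, and the nut has not moved. I'm handing in.

```bash
python3 -c "
from bench import arm
print(arm.finish_job())"
```

```text
the job is handed in; nothing more can be done
None
```

The job is handed in at about 37 s of the 72 s allowed: the nut went finger tight by gripper, then up to the red line with the spanner (measured at −22° ±1.5° against a −21.3° target). The spanner is back flat on the mat, the yellow lever was then pushed to its stop along the pipe, and no result of the judging came back.

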